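Set the clear cell in the line laser's light path

ROBOT

A 6-joint arm with a two-finger parallel gripper is mounted at the origin on the work surface. World frame = base frame: x ahead of the robot, y to its left, z up, the work surface at z = 0. Lengths are in m, angles in degrees, forces in N, time in s.
With the tool pointing down it reaches from about 0.3 to 0.775 m from the base axis. Payload 14.6 kg.
Tool frame: the origin (TCP) lies midway between the tips of the shut fingers; the grasp point (between the pads) lies env.grip_point_offset behind it (env.grip_point_offset is the distance from the TCP to the grasp point, in m); z points along the fingers, y is the line along which they close (so a half turn about z gives the same grasp; the last joint's range is limited). The gripper opens to 85 mm and grips with 20 to 120 N. Pads are 22 mm wide; open, the fingers measure 114 mm over their backs; the gripper's body (76 mm by 85 mm) begins 54 mm behind the grasp point. The pads swing forward as they close: fully open they stand 13 mm farther back than shut.
Start: joints at [61.387, 17.183, 87.147, -0, 75.671, -3.816], TCP at [0.231, 0.499, 0.231] pointing down, gripper open.
Joint ranges: [-173.82, 173.82], [-45.26, 126.66], [13.44, 144.39], [-59.66, 239.66], [0, 175.72], [-146.38, 146.38]. Speed limits (degrees/s): [127.2, 127.2, 147.25, 180, 180, 180].

INTERFACE

Orientations are given as a 3x3 rotation matrix whose columns are the frame's x, y, z axes.
In Python, from station import env gives the robot as it stands.
- The arm moves only by the shell command python3 -m jog 'ROWS' [OPENING] [FORCE]. ROWS is JSON, a list of rows, each a list of 4 numbers: the shift along the world's x, y, z in units of 50 mm (1.0 is 50 mm), then the turn about the world's z in units of 6 degrees (1.0 is 6 degrees). In form: [[tx, ty, tz, spin], ...]. A call has 1 to 20 rows; each row shifts and turns the commanded pose from where the row before left it; what a row does not reach is not made up. A row lasts 1/10 s, in which the tool goes at most 50 mm and 8.59 degrees, less where a joint would pass 70% of its speed; a pose out of reach is approached as far as the arm can. A call with a number of a shift or a turn outside -1 to 1 is refused whole. A call with a gripper value outside its range is refused whole. OPENING is the opening, from -1 (shut) to 1 (fully open), so that 0 is half open, set as the call begins (- or left out, the last holds). The fingers move at their own pace and stop on an object; FORCE is the grip in N (left out, the last holds). Time passes only in rows, so rows that do not move let the fingers close. It gives the time, the measured TCP pose, the force, the opening and the grip force at its end, in the units of the state.
- env.sense(): the state, without advancing time (a new reading comes with each control period).
- env.read_camera(name): name is "scene" or "top" or "wrist"; returns a dict with "image" (420x560x3 uint8, blue, green, red), "range_z" (420x560 float32, m along the optical axis (not along the pixel's ray), 0 where there is no reading), "fx", "fy", "cx", "cy" (pixels), "rvec" (rotation vector, rad) and "tvec" (3), from world to camera coordinates, as OpenCV has them. Camera axes: x right, y down, z forward; pixel columns grow to the right and rows downward; lengths in m; the calibration is good to about 2 mm. A picture is of the moment at which its call begins.
- env.hand_in(): hands the job in; it is judged then, once.
The state is a dict: "time": time; "joint_positions": joint angles; "joint_vel": joint speeds; "joint_torque": joint torques, N m; "tcp_pos": TCP position; "eef_rot": TCP orientation; "ft_force": force on the tool from outside, world axes, zero at the start; "torque": the same for the moment, N m; "width": opening from 0.0 (shut) to 1.0 (fully open); "finger_force": force on a finger pad.
Only numpy, scipy, OpenCV 4.12 (cv2) and the standard library are available. Lean on these libraries where they do the work, as an engineer would, in place of code of your own. Each camera call takes 0.05 s, during which the arm holds its last target. There are 200 camera calls.

TASK

Take the green-capped glass cell from the black tray, set it down in the open mouth of the laser's channel with its clear faces square to the light path (looking along the channel), and slide it gently along under the sprung orange clamp until it presses the brass stop pin about half-way in, without bottoming the pin. Let go and leave it standing there upright against the fence, and leave the other two cells where they stand.

Things in the scene. Friction and masses are not known exactly. Their poses are not given: they have to be found in the camera images.
- cell_mid (a point): The green-capped cell to be set: upright block 30 x 30 x 80 mm tall, 0.09 to 0.15 kg; lower 54 mm glass, upper 26 mm green cap to hold it by. This point is its centre, 40 mm above its underside. Its clear faces look along its +x and -x (light passes along x, either way round), grey frosted faces along +-y; a white bar on the cap's top runs along x. Any yaw; the next cell is 90 mm away.
- cell_amber: A cell of the same size with an orange cap, standing on the tray, to be left alone; origin at the centre of its underside.
- cell_blue: A cell of the same size with a blue cap, standing on the tray, to be left alone; origin at the centre of its underside.
- tray: Black tray, fixed, 90 x 300 mm; the cells stand on its floor 6 mm above the table. Origin under its centre, long side along its y.
- station: Fixed aluminium channel of the laser. Origin on the table under it; x along channel and light path, from the open mouth (-x) to the laser (+x), z up. Floor 8 mm above the table, x -110 to +100 mm. Rigid fence on the +y side: inner face y = +15 mm, x -100 to +90, top 44 mm above the table; the set cell lies flat against it, its centre then at y = 0.
- mouth (a point): Point on the channel floor in its open mouth, x = -70 mm, y = 0 in the station's frame, 8 mm above the table: a cell can be set down here from above, clear of the clamp's straight part. Axes as the station's.
- laser: Grey laser with a yellow band at the channel's +x end, 130 x 60 x 90 mm high, fixed to the station. Origin on the table under its front face, 140 mm along x from the station's origin, axes as the station's. It carries, in front, the dark stop block (22 mm wide, top 36 mm above the table) with the sprung brass stop pin.
- clamp_face (a point): Middle of the straight inner face of the orange clamp pad as it rests (y = -12 mm, x -20 to +75 mm in the station's frame, 12 to 36 mm above the table); slanted lead-in nose out to x = -62, y = -25 mm. Sprung along y, opens up to 10 mm. A cell pushed in along x opens it 3 mm; it presses with 6.4 N and the cell drags with about 4 to 10 N. Axes as the station's.
- pin_range_mid (a point): Where the brass stop pin's tip may be: it points to -x on the centre line, 30 mm above the table, head 18 mm across. The block was set anywhere along x, so the free tip is up to 13 mm before or after this point, unreported: find it by feel. Sprung: starts to move at 2 N, +0.4 N per mm, 6 N when bottomed after 10 mm; half-way is 4 N. The clamp's drag then keeps the cell there.

How it is judged (in metres and radians):
On the way:
1. the green-capped cell is down on the channel floor in the mouth, clear faces within 8 degrees of square to the light path, not yet at the stop (x of cell_mid in the frame of station between -0.105 and -0.01 m and y of cell_mid in the frame of station between -0.012 and 0.004 m and z of cell_mid in the frame of station below 0.052 m and angle between the x axis of cell_mid and the x axis of station, either way round below 0.14 rad), for 0.1 s.
At the end, for the whole second after the job is handed in: The green-capped cell stands at rest, released, on the channel floor (within 2.5 mm), upright and with its clear faces square to the light path (both within 3.4 degrees), flat against the fence (within 2 mm), and holds the stop pin pressed in by 1 to 9 mm of its 10 mm (2.3 to 5.6 N) (contact force between cell and laser between 2.3 and 5.6 N and angle between the x axis of cell_mid and the x axis of station, either way round below 0.06 rad and angle between cell_mid's own z axis and vertical below 0.06 rad and y of cell_mid in the frame of station between -0.002 and 0.002 m and z of cell_mid in the frame of station between 0.0455 and 0.0505 m and linear speed of cell below 0.01 m/s); the robot touches nothing.
It fails at once if the cell is driven onto the stop with more than 8 N (the pin bottoms at 6 N) (contact force between cell and laser above 8 N).
It fails at once if the cell is forced against the channel with more than 40 N (contact force between cell and station above 40 N).
It fails at once if the other cells are moved by more than 15 mm (distance of any of cell_amber, cell_blue from where it was at the start of the episode above 0.015 m).
It also fails if it takes over 64 s, if anything falls off the work surface, if the arm or the gripper's body presses on something with over 40 N, if the wrist force passes 120 N, or if a joint passes its speed limit or range.

## Working session

There is one attempt and no reset: what is moved stays moved. The work goes in short steps, Python scripts to look and compute and a shell command to move; the robot and the scene stay as the last step left them, time stands still between calls to the robot, and variables do not carry over. Pictures are saved under pics/ and viewed, at most 10 in all, crops included, and the job is handed in when it is done.

```bash
ls; mkdir -p pics
cat > h.py <<'E'
import numpy as np, cv2
from station import env
def cam(n):
    c=env.read_camera(n); c['R']=cv2.Rodrigues(np.array(c['rvec'],float))[0]; c['t']=np.array(c['tvec'],float).ravel(); return c
def ray(c,u,v,z):
    d=c['R'].T@np.array([(u-c['cx'])/c['fx'],(v-c['cy'])/c['fy'],1]); o=-c['R'].T@c['t']
    return o+d*(z-o[2])/d[2]
def cloud(c):
    v,u=np.mgrid[0:420,0:560]; Z=c['range_z']
    P=np.stack([(u-c['cx'])/c['fx']*Z,(v-c['cy'])/c['fy']*Z,Z],-1)
    return (P-c['t'])@c['R']
E
python3 - <<'E'
from h import *
print(env.sense()); print(env.grip_point_offset)
c=cam('top'); np.savez('top.npz',**c); cv2.imwrite('pics/top.png',c['image'])
print(-c['R'].T@c['t'],c['fx'])
s=cam('scene'); np.savez('scene.npz',**s);cv2.imwrite('pics/scene.png',s['image'])
E
```

```text
pics
{'time': 0.0, 'joint_positions': array([ 6.13889120e+01,  1.72170389e+01,  8.71803111e+01,  2.53288980e-05,
        7.56698783e+01, -3.81386126e+00]), 'joint_vel': array([ 0.00491885,  0.01852115, -0.07313206,  0.05299128,  0.04834474,
       -0.05642598]), 'joint_torque': array([ 4.38923789e-04, -5.43502235e+01, -3.61795592e+01, -4.31400963e-05,
        4.07320375e-03, -4.03835770e-05]), 'tcp_pos': array([0.23054833, 0.49909238, 0.23070773]), 'eef_rot': array([[-9.07797712e-01,  4.19407913e-01, -5.62250431e-04],
       [ 4.19408283e-01,  9.07797131e-01, -1.02987112e-03],
       [ 7.84732318e-05, -1.17072713e-03, -9.99999312e-01]]), 'ft_force': array([ 0.22441955,  0.08208499, -0.26882614]), 'torque': array([-0.00462992,  0.01520993,  0.04762321]), 'finger_force': 0.0, 'width': 0.9977063610578426}
0.0187
[ 0.42773017 -0.04383713  0.77403149] 409.93722341299093
```

View pics/top.png

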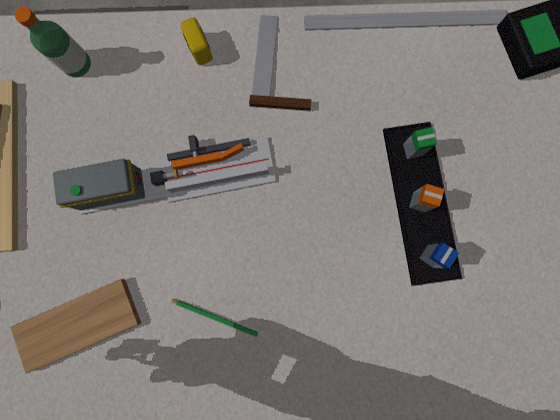

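View pics/scene.png

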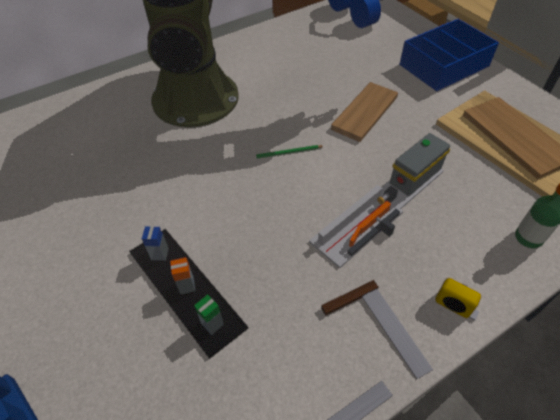

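The top view shows the cells at (425,138) green, (431,195) orange and (445,255) blue. The station's mouth is at about (272,165) and the laser is to its left at (95,185). The scene view agrees.

Run:
```python
from h import *
c=dict(np.load('top.npz')); im=c['image']; P=cloud(c)
hsv=cv2.cvtColor(im,cv2.COLOR_BGR2HSV)
U,V=np.meshgrid(np.arange(560),np.arange(420))
def rep(n,m,z):
    p=P[m]; 
    print(n,m.sum(),'z med',np.median(p[:,2]).round(4))
    v,u=np.nonzero(m); q=np.array([ray(c,a,b,z)[:2] for a,b in zip(u,v)],np.float32)*1000
    (cx,cy),(w,h),a=cv2.minAreaRect(q); print('  rect',cx,cy,w,h,a,'mean',q.mean(0)); 
    return q
box=lambda u0,u1,v0,v1:(U>=u0)&(U<=u1)&(V>=v0)&(V<=v1)
g=box(400,445,120,160)
capz=np.abs(P[...,2]-.086)<.006
rep('green cap top',g&capz,.086)
w=g&capz&(hsv[...,1]<90)&(hsv[...,2]>130)
q=rep('bar',w,.086)
vx,vy,_,_=cv2.fitLine(q.astype(np.float32),cv2.DIST_L2,0,.01,.01).ravel(); print('bar ang',np.degrees(np.arctan2(vy,vx)))
rep('orange',box(405,450,180,215)&capz,.086);rep('blue',box(415,465,235,275)&capz,.086)
# laser top
rep('laser',box(40,145,145,220)&(np.abs(P[...,2]-.09)<.005),.09)
f=box(150,280,130,205)&(np.abs(P[...,2]-.044)<.004)
rep('fence',f,.044)
o=box(150,260,130,175)&(hsv[...,0]<14)&(hsv[...,1]>180)&(hsv[...,2]>120)
rep('clamp',o,.036)
big=cv2.resize(im[120:220,40:290],None,fx=3,fy=3,interpolation=cv2.INTER_CUBIC)
mk=cv2.resize(np.dstack([(f*255).astype(np.uint8)]*3)[120:220,40:290],None,fx=3,fy=3)
cv2.imwrite('pics/st.png',np.vstack([big,mk]))
```

```text
green cap top 333 z med 0.0854
  rect 639.1867065429688 -269.7012634277344 30.735254287719727 32.36918640136719 11.812332153320312 mean [ 639.2219  -269.87433]
bar 52 z med 0.0859
  rect 640.6396484375 -270.84454345703125 5.504866600036621 28.61408042907715 11.823491096496582 mean [ 640.72253 -270.8175 ]
bar ang -77.84892
orange 344 z med 0.0855
  rect 539.111328125 -276.3289794921875 31.131980895996094 31.38571548461914 72.70555877685547 mean [ 538.9811 -276.4492]
blue 367 z med 0.0857
  rect 438.6095886230469 -292.2234191894531 31.21723747253418 31.115345001220703 55.0164909362793 mean [ 438.36798 -292.23358]
laser 2444 z med 0.0903
  rect 570.5592041015625 306.5580139160156 60.2646369934082 130.6356201171875 10.142053604125977 mean [570.8773  306.13846]
fence 829 z med 0.044
  rect 589.9323120117188 101.27338409423828 25.604595184326172 195.39817810058594 8.688238143920898 mean [586.98145   98.104805]
clamp 235 z med 0.0359
  rect 618.1366577148438 115.55477905273438 39.45945739746094 134.67115783691406 11.750748634338379 mean [625.39044  119.307076]
```

View pics/st.png

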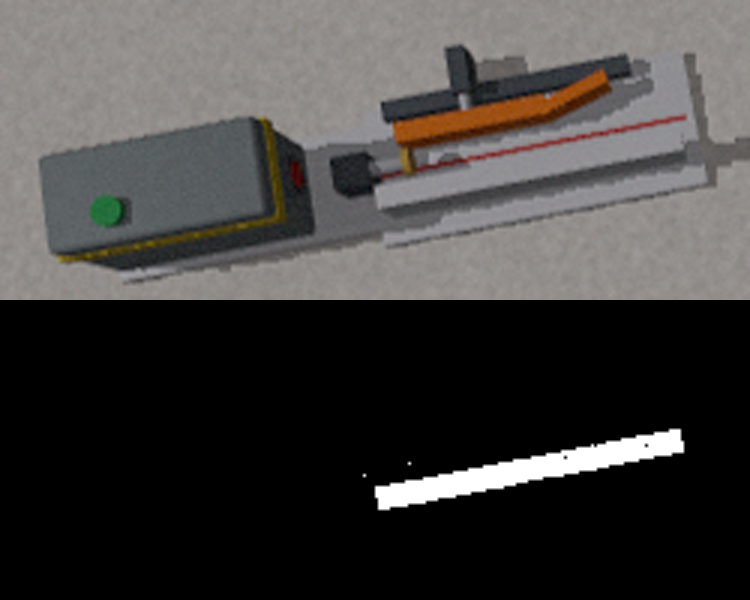

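The crop shows the fence mask running cleanly from (380,498) to (682,440). The brass pin head is at crop (407,160), just ahead of the dark stop block.

Run:
```python
from h import *
c=dict(np.load('top.npz')); im=c['image']; P=cloud(c)
hsv=cv2.cvtColor(im,cv2.COLOR_BGR2HSV)
U,V=np.meshgrid(np.arange(560),np.arange(420))
box=lambda u0,u1,v0,v1:(U>=u0)&(U<=u1)&(V>=v0)&(V<=v1)
def pts(m,z):
    v,u=np.nonzero(m); return np.array([ray(c,a,b,z)[:2] for a,b in zip(u,v)],np.float32)*1000
f=box(166,280,130,205)&(np.abs(P[...,2]-.044)<.004)
n,l,st,_=cv2.connectedComponentsWithStats(f.astype(np.uint8)); f=l==1+np.argmax(st[1:,4])
q=pts(f,.044); d=cv2.fitLine(q,cv2.DIST_HUBER,0,.01,.01).ravel(); a=np.degrees(np.arctan2(d[1],d[0])); print('fence ang',a)
l=box(40,145,145,220)&(np.abs(P[...,2]-.09)<.005); ql=pts(l,.09)
(cx,cy),_,al=cv2.minAreaRect(ql)
print('laser',al+90)
yaw=np.radians(100.1 if abs(a%180-100)>3 else a%180); ex=np.array([np.cos(yaw),np.sin(yaw)]); ey=np.array([-ex[1],ex[0]])
O=np.array([cx,cy])-205*ex; print('origin',O, 'yaw',np.degrees(yaw))
S=lambda q:np.c_[(q-O)@ex,(q-O)@ey]
s=S(q); print('fence x',np.percentile(s[:,0],[0,1,99,100]),'y',np.percentile(s[:,1],[2,10,50,90,98]))
s=S(ql); print('laser',s.min(0),s.max(0))
b=box(168,190,160,185)&(hsv[...,0]>14)&(hsv[...,0]<35)&(hsv[...,1]>90)
s=S(pts(b,.034)); print('brass',len(s),s.min(0),s.max(0), np.median(P[b][:,2]))
pin=S(P[b][:,:2]*1000); print(np.c_[pin,P[b][:,2]*1000].round(0)[:30].tolist())
m=O+ex*-70; print('mouth',m)
```

```text
fence ang -79.76851
laser 100.14205360412598
origin [606.97245789 104.81790161] yaw 100.23148
fence x [-98.06098547 -96.19333892  88.91591098  90.9013547 ] y [13.72727048 14.92122518 20.97819104 26.89042314 28.0766381 ]
laser [139.66645356 -30.13154097] [270.29286459  30.18450012]
brass 48 [ 43.14911765 -23.46501258] [76.24073042  5.98516125] 0.036360604471127475
[[52.0, -23.0, 36.0], [52.0, -21.0, 37.0], [43.0, -19.0, 36.0], [70.0, -22.0, 38.0], [55.0, -19.0, 32.0], [69.0, -19.0, 36.0], [49.0, -14.0, 37.0], [52.0, -13.0, 28.0], [71.0, -13.0, 27.0], [77.0, -14.0, 20.0], [74.0, -13.0, 22.0], [70.0, -10.0, 32.0], [75.0, -8.0, 37.0], [73.0, -7.0, 37.0], [71.0, -7.0, 37.0], [70.0, -8.0, 33.0], [75.0, -6.0, 37.0], [73.0, -5.0, 38.0], [70.0, -4.0, 40.0], [70.0, -5.0, 35.0], [69.0, -6.0, 31.0], [75.0, -3.0, 39.0], [73.0, -3.0, 38.0], [71.0, -3.0, 39.0], [70.0, -3.0, 36.0], [69.0, -4.0, 30.0], [75.0, -2.0, 37.0], [73.0, -1.0, 39.0], [71.0, -1.0, 40.0], [70.0, -1.0, 37.0]]
mouth [619.40625191  35.93103027]
```

```bash
R='[0.34,-0.64,0,-0.993]'; python3 -m jog '[[0.34,-0.64,0,-1],[0.34,-0.64,0,-1],[0.34,-0.64,0,-1],[0.34,-0.64,0,-1],[0.34,-0.64,0,-1],[0.34,-0.64,0,-1],[0.34,-0.64,0,-1],[0.34,-0.64,0,-1],[0.34,-0.64,0,-1],[0.34,-0.64,0,-1],[0.34,-0.64,0,-1],[0.34,-0.64,0,-1]]' 1 40
python3 -m jog '[[0.34,-0.64,0,-1],[0.34,-0.64,0,-1],[0.34,-0.64,0,-1],[0.34,-0.64,0,-1],[0.34,-0.64,0,-1],[0.34,-0.64,0,-1],[0.34,-0.64,0,-1],[0.34,-0.64,0,-1],[0.34,-0.64,0,-1],[0.34,-0.64,0,-1],[0.34,-0.64,0,-1],[0.34,-0.64,0,-0.85],[0,0,0,0],[0,0,0,0]]'
python3 - <<'E'
from h import *
s=env.sense(); print(s['tcp_pos'],np.degrees(np.arctan2(s['eef_rot'][1,1],s['eef_rot'][0,1])),s['joint_positions'])
c=cam('wrist'); np.savez('wrist.npz',**c); cv2.imwrite('pics/w1.png',c['image'])
P=cloud(c); hsv=cv2.cvtColor(c['image'],cv2.COLOR_BGR2HSV)
m=(np.abs(P[...,2]-.086)<.006)&(np.abs(P[...,0]-.64)<.03)&(np.abs(P[...,1]+.27)<.03)
v,u=np.nonzero(m)
if len(u):
    q=np.array([ray(c,a,b,.086)[:2] for a,b in zip(u,v)],np.float32)*1000; print(len(q),cv2.minAreaRect(q))
E
```

```text
time: 1.3
tcp_pos: [0.435, 0.1138, 0.2312]
eef_rot: [[0.123, 0.992, -0.0], [0.992, -0.123, -0.0], [-0.0, -0.0, -1.0]]
ft_force: [1.0, 0.6, 0.1]
width: 1.001
finger_force: 0.0
time: 2.7
tcp_pos: [0.6385, -0.2691, 0.23]
eef_rot: [[0.978, 0.209, -0.002], [0.209, -0.978, 0.001], [-0.001, -0.001, -1.0]]
ft_force: [0.0, -0.6, -0.8]
width: 0.997
finger_force: 0.0
[ 0.63846231 -0.26905932  0.23004649] -77.90970591568438 [-2.58822414e+01  3.63812767e+01  5.96732799e+01  7.67873542e-03
  8.40474533e+01  5.20266159e+01]
953 ((642.84814453125, -271.482177734375), (30.029142379760742, 29.691192626953125), 12.103636741638184)
```

View pics/w1.png

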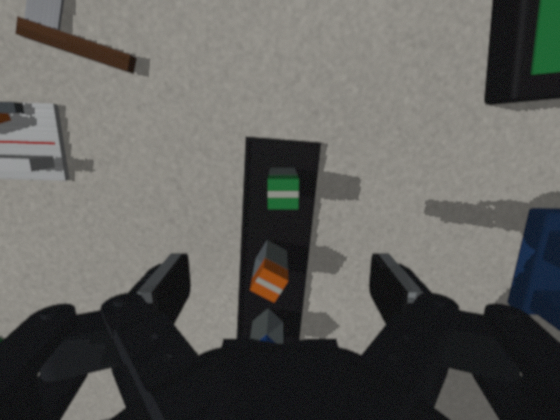

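The wrist view shows the green cap at (283,193), square to the gripper with its bar along the closing line. It lies within 3 mm of the top-view measurement, so I'm picking it up.

```bash
python3 -m jog '[[0.05,-0.03,-0.5,0],[0,0,-0.5,0],[0,0,-0.5,0],[0,0,-0.5,0],[0,0,-0.5,0],[0,0,-0.5,0],[0,0,-0.3,0],[0,0,-0.16,0],[0,0,0,0],[0,0,0,0]]' && python3 -m jog '[[0,0,0,0],[0,0,0,0],[0,0,0,0],[0,0,0,0],[0,0,0,0],[0,0,0,0],[0,0,0,0],[0,0,0,0],[0,0,0,0],[0,0,0,0]]' -1 40
```

```text
time: 3.75
tcp_pos: [0.6417, -0.2703, 0.0596]
eef_rot: [[0.978, 0.21, 0.001], [0.21, -0.978, -0.001], [0.001, 0.001, -1.0]]
ft_force: [-0.7, -0.7, 0.5]
width: 1.0
finger_force: 0.0
time: 4.75
tcp_pos: [0.6413, -0.2703, 0.0586]
eef_rot: [[0.978, 0.21, 0.0], [0.21, -0.978, -0.0], [0.0, 0.0, -1.0]]
ft_force: [-1.3, 0.4, 5.0]
width: 0.341
finger_force: 42.9
```

```bash
python3 -m jog '[[0,0,0.1,0],[0,0,0.3,0],[0,0,0.5,0],[0,0,0.5,0],[0,0.2,0.5,0],[-0.04,0.5,0.1,0],[-0.04,0.6,0,0],[-0.04,0.6,0,-0.1],[-0.04,0.6,0,-0.1],[-0.04,0.6,0,-0.1],[-0.04,0.6,0,0],[-0.04,0.6,0,0],[-0.04,0.6,0,0],[-0.03,0.6,0,0],[-0.03,0.6,0,0],[-0.02,0.4,0,0],[-0.02,0.24,0,0],[0,0,0,0],[0,0,0,0],[0,0,0,0]]'
python3 - <<'E'
from h import *
s=env.sense(); print(s['tcp_pos'],np.degrees(np.arctan2(s['eef_rot'][1,1],s['eef_rot'][0,1])),s['ft_force'])
c=cam('wrist'); np.savez('wrist2.npz',**c); cv2.imwrite('pics/w2.png',c['image'])
t=cam('top'); np.savez('top2.npz',**t)
E
```

```text
time: 6.75
tcp_pos: [0.6203, 0.0657, 0.1584]
eef_rot: [[0.984, 0.178, 0.0], [0.178, -0.984, -0.0], [0.0, 0.0, -1.0]]
ft_force: [-0.1, 0.1, -1.0]
width: 0.342
finger_force: 42.1
[0.62029307 0.06567304 0.15841136] -79.76133031565638 [-0.13332707  0.08313853 -1.02327122]
```

View pics/w2.png

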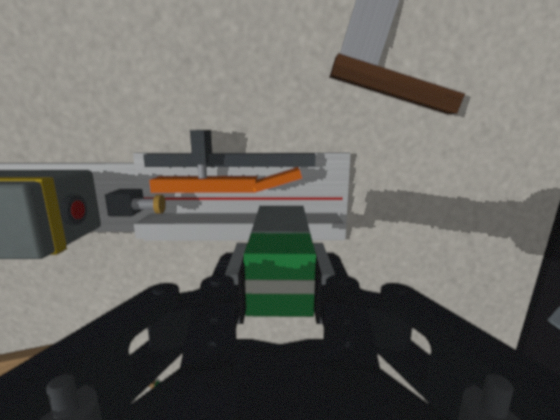

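The wrist view shows the cell held upright with the cap at (280,285). The fence is at about (235,232), the red centre line at row 198 and the pin head at (160,204). I went about 29 mm past the mouth in y. Next I measure the cap against the fence in this same view.

Run:
```python
from h import *
yaw=np.radians(100.2); ex=np.array([np.cos(yaw),np.sin(yaw)]); ey=np.array([-ex[1],ex[0]]); O=np.array([607.,104.8])
c=dict(np.load('wrist2.npz')); P=cloud(c); hsv=cv2.cvtColor(c['image'],cv2.COLOR_BGR2HSV)
def pts(m,z):
    v,u=np.nonzero(m); return np.array([ray(c,a,b,z)[:2] for a,b in zip(u,v)],np.float32)*1000
S=lambda q:np.c_[(q-O)@ex,(q-O)@ey]
U,V=np.meshgrid(np.arange(560),np.arange(420))
f=(np.abs(P[...,2]-.044)<.004)&(V>190)&(V<245)&(U>130)&(U<345)
n,l,st,_=cv2.connectedComponentsWithStats(f.astype(np.uint8)); f=l==1+np.argmax(st[1:,4])
q=pts(f,.044); s=S(q); d=cv2.fitLine(q,cv2.DIST_HUBER,0,.01,.01).ravel()
print('fence',len(s),np.degrees(np.arctan2(d[1],d[0])),'x',np.percentile(s[:,0],[0,1,99,100]),'y',np.percentile(s[:,1],[0,2,10,50,90,98]))
r=(hsv[...,1]>120)&((hsv[...,0]<5)|(hsv[...,0]>172))&(V>193)&(V<204)&(U>165)&(U<345)
s=S(pts(r,.008)); print('redline y',np.median(s[:,1]),'x',s[:,0].min(),s[:,0].max())
b=(U>145)&(U<170)&(V>192)&(V<216)&(hsv[...,0]>14)&(hsv[...,0]<35)&(hsv[...,1]>90)
s=S(pts(b,.03)); print('brass',len(s),s.min(0),s.max(0),np.percentile(s[:,0],[5,50,95]))
w=(U>225)&(U<335)&(V>225)&(V<325)&(hsv[...,0]>45)&(hsv[...,0]<85)&(hsv[...,1]>100)
w|=(U>245)&(U<315)&(V>275)&(V<298)
zt=P[...,2]; print('cap z',np.percentile(zt[w],[50,90]))
top=w&(np.abs(zt-np.percentile(zt[w],75))<.004); z=np.median(zt[top]); q=pts(top,z)
print('z',z,cv2.minAreaRect(q))
s=env.sense(); print(s['tcp_pos'])
t=dict(np.load('top2.npz')); c=t; P=cloud(t)
m=(np.abs(P[...,2]-z)<.006)&(np.abs(P[...,0]-.62)<.03)&(np.abs(P[...,1]-.0657)<.03)&(cv2.cvtColor(t['image'],cv2.COLOR_BGR2HSV)[...,1]>100)
if m.sum(): q=pts(m,z); print('top',m.sum(),cv2.minAreaRect(q))
```

```text
fence 1845 -79.21742 x [-17.03854605 -14.2053734   89.82831059  90.94481138] y [ 9.92380097  9.95513698 10.9343835  16.67574504 23.36926079 24.3718615 ]
redline y -3.7788593850806205 x -101.62986077793377 73.2322586148141
brass 188 [ 66.59758747 -11.76162248] [77.68843378  4.63787241] [67.39297162 72.17356899 76.91418092]
cap z [0.1857616 0.1867221]
z 0.18593706423024248 ((622.6268920898438, 65.90338897705078), (31.29826545715332, 30.55683135986328), 10.259008407592773)
[0.62027038 0.06583946 0.1583102 ]
```

```bash
python3 -m jog '[[0.03,-0.19,0,0],[0.03,-0.19,0,0],[0.04,-0.19,0,0],[0,0,-0.3,0],[0,0,-0.4,0],[0,0,-0.4,0],[0,0,-0.3,0],[0,0,-0.3,0],[0,0,-0.14,0],[0,0,-0.06,0],[0,0,0,0],[0,0,0,0],[0,0,0,0]]'; python3 -m jog '[[0,0,-0.02,0],[0,0,0,0],[0,0,0,0]]';python3 -m jog '[[0,0,-0.02,0],[0,0,0,0],[0,0,0,0]]'
```

```text
time: 8.15
tcp_pos: [0.6255, 0.0383, 0.064]
eef_rot: [[0.984, 0.179, 0.001], [0.179, -0.984, 0.0], [0.001, 0.0, -1.0]]
ft_force: [0.8, 0.3, -1.3]
width: 0.344
finger_force: 42.1
time: 8.45
tcp_pos: [0.6252, 0.0383, 0.0624]
eef_rot: [[0.984, 0.179, 0.0], [0.179, -0.984, 0.0], [0.0, -0.0, -1.0]]
ft_force: [-0.9, 0.1, -1.0]
width: 0.345
finger_force: 42.1
time: 8.75
tcp_pos: [0.6252, 0.0383, 0.0612]
eef_rot: [[0.984, 0.179, -0.0], [0.179, -0.984, -0.0], [-0.0, -0.0, -1.0]]
ft_force: [0.5, 0.3, -0.9]
width: 0.339
finger_force: 42.1
```

```bash
for i in 1; do python3 -m jog '[[0,0,-0.01,0],[0,0,0,0],[0,0,0,0]]'; python3 -m jog '[[0,0,-0.01,0],[0,0,0,0],[0,0,0,0]]'; python3 -m jog '[[0,0,-0.01,0],[0,0,0,0],[0,0,0,0]]';done | grep -E 'tcp|ft'
```

```text
tcp_pos: [0.6252, 0.0383, 0.0608]
ft_force: [0.3, -0.2, -1.1]
tcp_pos: [0.6253, 0.0383, 0.0606]
ft_force: [-1.5, -0.3, 4.0]
tcp_pos: [0.6254, 0.0383, 0.0606]
ft_force: [-2.5, -0.2, 8.4]
```

```bash
(python3 -m jog '[[0,0,0.012,0],[-0.02,-0.0036,0,0],[-0.02,-0.0036,0,0],[0,0,0,0]]'; python3 -m jog '[[-0.01,-0.0018,0,0],[0,0,0,0],[0,0,0,0]]';python3 -m jog '[[-0.01,-0.0018,0,0],[0,0,0,0],[0,0,0,0]]';python3 -m jog '[[-0.01,-0.0018,0,0],[0,0,0,0],[0,0,0,0]]') | grep -E 'tcp|ft'
```

```text
tcp_pos: [0.6234, 0.0379, 0.0606]
ft_force: [1.5, 0.2, 3.0]
tcp_pos: [0.6229, 0.0378, 0.0606]
ft_force: [2.3, 0.5, 4.5]
tcp_pos: [0.6223, 0.0377, 0.0606]
ft_force: [2.6, 0.5, 6.6]
tcp_pos: [0.6221, 0.0377, 0.0606]
ft_force: [5.2, 0.0, 3.4]
```

```bash
(python3 -m jog '[[-0.01,-0.0018,0,0],[0,0,0,0],[0,0,0,0]]') | grep -E 'tcp|ft'
```

```text
tcp_pos: [0.6219, 0.0377, 0.0606]
ft_force: [9.0, 1.7, 2.0]
```

```bash
(python3 -m jog '[[0.01,0.0018,0,0],[-0.0089,0.0492,0,0],[-0.0089,0.0492,0,0],[-0.0089,0.0492,0,0],[-0.0089,0.0492,0,0],[-0.0089,0.0492,0,0],[-0.0089,0.0492,0,0],[-0.0089,0.0492,0,0],[-0.0089,0.0492,0,0],[0,0,0,0]]'; python3 -m jog '[[-0.0089,0.0492,0,0],[-0.0089,0.0492,0,0],[-0.0089,0.0492,0,0],[-0.0089,0.0492,0,0]]'; python3 -m jog '[[-0.0089,0.0492,0,0],[-0.0089,0.0492,0,0],[-0.0089,0.0492,0,0],[-0.0089,0.0492,0,0]]' ) | grep -E 'tcp|ft|wid'
```

```text
tcp_pos: [0.6185, 0.0571, 0.0606]
ft_force: [6.1, -1.9, 3.7]
width: 0.345
tcp_pos: [0.617, 0.0658, 0.0607]
ft_force: [8.0, -11.4, 3.6]
width: 0.345
tcp_pos: [0.6153, 0.0752, 0.0607]
ft_force: [8.4, -11.2, 3.7]
width: 0.344
```

```bash
(python3 -m jog '[[0.0072,0.0014,0,0],[-0.0089,0.0492,0,0],[-0.0089,0.0492,0,0],[-0.0089,0.0492,0,0],[-0.0089,0.0492,0,0],[-0.0089,0.0492,0,0],[-0.0089,0.0492,0,0],[-0.0089,0.0492,0,0],[-0.0089,0.0492,0,0]]'; python3 -m jog '[[-0.0089,0.0492,0,0],[-0.0089,0.0492,0,0],[-0.0089,0.0492,0,0],[-0.0089,0.0492,0,0],[-0.0089,0.0492,0,0],[-0.0089,0.0492,0,0],[-0.0089,0.0492,0,0],[-0.0089,0.0492,0,0]]' ) | grep -E 'tcp|ft|wid'
```

```text
tcp_pos: [0.6117, 0.0951, 0.0606]
ft_force: [4.8, -10.9, 6.5]
width: 0.343
tcp_pos: [0.6082, 0.1148, 0.0607]
ft_force: [3.1, -10.9, 6.4]
width: 0.343
```

```bash
(python3 -m jog '[[-0.0089,0.0492,0.006,0],[-0.0089,0.0492,0,0],[-0.0089,0.0492,0,0],[-0.0089,0.0492,0,0],[-0.0089,0.0492,0,0],[-0.0089,0.0492,0,0],[-0.0089,0.0492,0,0],[-0.0089,0.0492,0,0],[-0.0089,0.0492,0,0],[-0.0089,0.0492,0,0]]'; python3 -m jog '[[-0.0035,0.0197,0,0],[-0.0035,0.0197,0,0],[-0.0035,0.0197,0,0]]';  python3 -m jog '[[-0.0035,0.0197,0,0],[-0.0035,0.0197,0,0],[-0.0035,0.0197,0,0]]'; python3 -m jog '[[-0.0035,0.0197,0,0],[-0.0035,0.0197,0,0]]') | grep -E 'tcp|ft|wid'
```

```text
tcp_pos: [0.6037, 0.1395, 0.0607]
ft_force: [5.9, -11.1, 4.1]
width: 0.346
tcp_pos: [0.6031, 0.1424, 0.0607]
ft_force: [6.4, -11.2, 4.8]
width: 0.345
tcp_pos: [0.6026, 0.1453, 0.0607]
ft_force: [5.2, -9.5, 4.7]
width: 0.343
tcp_pos: [0.6022, 0.1473, 0.0607]
ft_force: [4.9, -10.5, 4.5]
width: 0.341
```

```bash
(for i in 1; do python3 -m jog '[[-0.0035,0.0197,0,0],[-0.0035,0.0197,0,0]]'; python3 -m jog '[[-0.0035,0.0197,0,0],[-0.0035,0.0197,0,0]]'; python3 -m jog '[[-0.0035,0.0197,0,0],[-0.0035,0.0197,0,0]]'; python3 -m jog '[[-0.0035,0.0197,0,0]]';python3 -m jog '[[-0.0035,0.0197,0,0]]';python3 -m jog '[[-0.0035,0.0197,0,0]]';done) | grep -E 'tcp|ft'
```

```text
tcp_pos: [0.6019, 0.1493, 0.0607]
ft_force: [5.1, -10.3, 4.6]
tcp_pos: [0.6015, 0.1512, 0.0607]
ft_force: [5.8, -9.2, 4.7]
tcp_pos: [0.6012, 0.1532, 0.0607]
ft_force: [3.8, -10.4, 5.0]
tcp_pos: [0.601, 0.1542, 0.0607]
ft_force: [4.2, -10.0, 4.3]
tcp_pos: [0.6008, 0.1552, 0.0606]
ft_force: [5.1, -9.4, 4.8]
tcp_pos: [0.6006, 0.1562, 0.0607]
ft_force: [3.9, -9.7, 4.5]
```

```bash
(for i in 1; do python3 -m jog '[[-0.0035,0.0197,0,0]]'; python3 -m jog '[[-0.0035,0.0197,0,0]]'; python3 -m jog '[[-0.0035,0.0197,0,0]]'; python3 -m jog '[[-0.0035,0.0197,0,0]]';done) | grep -E 'tcp|ft'
```

```text
tcp_pos: [0.6005, 0.1571, 0.0607]
ft_force: [4.5, -10.6, 5.1]
tcp_pos: [0.6003, 0.1581, 0.0607]
ft_force: [3.4, -9.9, 5.5]
tcp_pos: [0.6001, 0.1591, 0.0607]
ft_force: [3.3, -10.6, 5.3]
tcp_pos: [0.5999, 0.16, 0.0607]
ft_force: [4.9, -11.9, 4.2]
```

```bash
(for i in 1; do python3 -m jog '[[-0.0035,0.0197,0,0]]'; python3 -m jog '[[-0.0035,0.0197,0,0]]';done) | grep -E 'tcp|ft'
python3 - <<'E'
from h import *
c=cam('wrist'); cv2.imwrite('pics/w3.png',c['image'])
E
```

```text
tcp_pos: [0.5998, 0.1608, 0.0607]
ft_force: [4.4, -11.7, 4.5]
tcp_pos: [0.5996, 0.1617, 0.0607]
ft_force: [4.4, -11.7, 5.4]
```

View pics/w3.png

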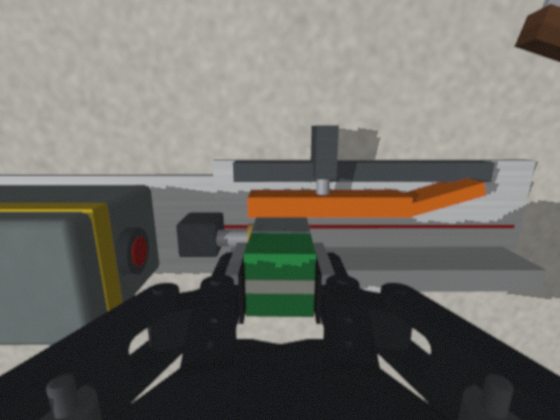

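The wrist view shows the brass head (250,235) against the glass and the pin rod at (235,238). Forward force has risen about 2 N, which fits first contact near TCP y = 0.1597, matching the camera's tip position. I'm pressing a little further.

```bash
(for i in 1; do python3 -m jog '[[-0.0035,0.0197,0,0]]'; python3 -m jog '[[-0.0035,0.0197,0,0]]';python3 -m jog '[[-0.0018,0.01,0,0]]';python3 -m jog '[[0,0,0,0],[0,0,0,0],[0,0,0,0]]';done) | grep -E 'tcp|ft|time'
```

```text
time: 18.2
tcp_pos: [0.5995, 0.1626, 0.0607]
ft_force: [4.5, -13.3, 4.1]
time: 18.3
tcp_pos: [0.5993, 0.1636, 0.0607]
ft_force: [4.6, -12.7, 5.4]
time: 18.4
tcp_pos: [0.5992, 0.1641, 0.0607]
ft_force: [4.3, -13.1, 6.4]
time: 18.7
tcp_pos: [0.5992, 0.1642, 0.0607]
ft_force: [4.7, -13.0, 5.2]
```

```bash
(python3 -m jog '[[0.004,0,0.005,0],[0,0,0,0],[0,0,0,0]]' - 20; python3 -m jog '[[0,0,0,0],[0,0,0,0],[0,0,0,0],[0,0,0,0],[0,0,0,0],[0,0,0,0],[0,0,0,0]]' 0.3) | grep -vE 'eef'
python3 - <<'E'
from h import *
c=cam('wrist'); cv2.imwrite('pics/w4.png',c['image'])
E
```

```text
time: 19.0
tcp_pos: [0.5992, 0.1642, 0.0607]
ft_force: [3.9, -12.2, 4.6]
width: 0.342
finger_force: 43.4
time: 19.7
tcp_pos: [0.599, 0.1662, 0.0609]
ft_force: [0.6, -0.3, 0.1]
width: 0.645
finger_force: 0.0
```

View pics/w4.png

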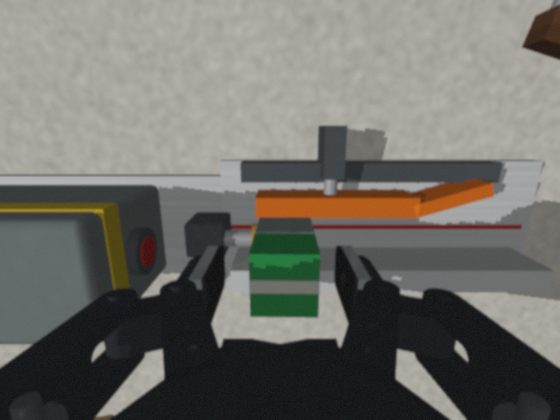

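Released: the fingers are clear of the cap at (285,280), the cell has kept its place, and the pin is still touching. Retracting straight up, then checking.

```bash
(python3 -m jog '[[0,-0.04,0.1,0],[0,0,0.3,0],[0,0,0.5,0],[0,0,0.5,0],[0,0,0.5,0],[0,0,0.5,0],[-0.3,0,0,0],[-0.5,0,0,0],[-0.5,0,0,0],[-0.5,0,0,0],[0,0,0,0],[0,0,0,0]]') | grep -vE 'eef'
python3 - <<'E'
from h import *
c=cam('top'); np.savez('top3.npz',**c); P=cloud(c); hsv=cv2.cvtColor(c['image'],cv2.COLOR_BGR2HSV)
m=(np.abs(P[...,2]-.088)<.006)&(np.abs(P[...,0]-.598)<.03)&(np.abs(P[...,1]-.164)<.03)
print(m.sum(), np.median(P[m][:,2]) if m.sum() else 0)
if m.sum():
    v,u=np.nonzero(m); q=np.array([ray(c,a,b,.088)[:2] for a,b in zip(u,v)],np.float32)*1000; print(cv2.minAreaRect(q))
cv2.imwrite('pics/t3.png',cv2.resize(c['image'][110:230,40:300],None,fx=3,fy=3,interpolation=cv2.INTER_CUBIC))
E
```

```text
time: 20.95
tcp_pos: [0.5095, 0.1643, 0.1824]
ft_force: [0.6, 0.4, -1.3]
width: 0.645
finger_force: 0.0
322 0.0884266177451977
((597.0652465820312, 164.03285217285156), (31.840633392333984, 31.69066619873047), 10.52231502532959)
```

View pics/t3.png

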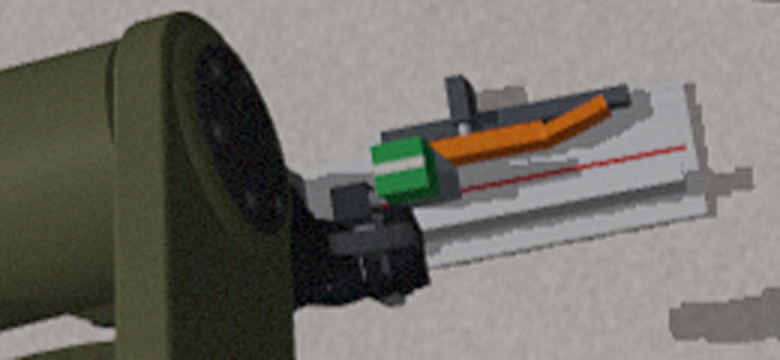

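The cell stands with its cap top at 88 mm, yaw within 0.5°, station y about −0.7 mm (within measuring error of the fence), and station x about 60 mm, which presses the pin about 4.5 mm. The arm is clear.

```bash
python3 -c "
from station import env
print(env.hand_in())"
```

```text
the job is handed in; nothing more can be done
None
```

I set the green-capped cell in the channel, pressing the stop pin in by an estimated 4.5 mm of its 10 mm, then let go and handed the job in at about 21 s. In my last picture it stood upright and square against the fence. I never touched the other two cells, and the hand-in returned no verdict.

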